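# Unlock and open the sharpening-stone case

### The job

Get the sharpening stone ready for use: slide the transport lock by its upright grip all the way to its end stop, so that its steel bolt is clear of the stone case. Then lift the loose lid off the case by its knob and set it down, without dropping it, knob up and flat in the middle of the cork pad. Leave the lock at its end stop and do not disturb the mallet, chisel and flask.

Things in the scene. Friction and masses are not known exactly. Their poses are not given: they have to be found in the camera images.
- station: sharpening station, fixed to the bench: a wooden plank (250 in x, y from -170 to +185, 10 thick, mm) that carries the stone case at its -y end and the transport lock at its +y end. Origin on the bench under the plank, z up. Its +y axis is the direction in which the lock slides open, away from the case
- case_rim (a point): centre of the stone case's mouth, at rim height, 65 above the bench (station x 0, y -100). The case is an open dark wooden box 220 (station x) x 110 (station y) outside, walls 10; a grey stone lies fixed inside it, top 42 above the bench
- end_stop (a point): face of the steel end stop that the bolt's tail meets (station y +135, 87 above the bench). The lock's bed is a dark block 60 wide in station x, from y -35 to +155; the stop and the two guide cheeks beside the bolt reach 96 above the bench
- lock (a joint): position of the lock slide in m: 0 = fully locked (the bolt reaches 25 mm over the lid's edge, 3 mm above it), 0.09 = against the end stop. It starts between 0 and 0.014, needs about 3 N, and stays where it is left
- lock_grip (a point): point to grip on the lock's upright wooden grip; the grip is a block 44 (station x) x 24 (station y) x 50 high, from 92 to 142 above the bench; this point lies on its vertical centre line, 120 above the bench, at station y = 20 mm + lock position. It rises from a flat steel bolt 30 wide and 12 thick that runs between the cheeks
- lid: loose wooden lid of the stone case, 0.2 to 0.45 kg: slab 220 (x) x 110 (y) x 12 with a plug 192 x 82 x 8 under it that sits in the case with 4 mm of play all round. Origin at the centre of the plug's underside, z up through the knob; on the case the origin is 57 above the bench. Slab from z 8 to 20, knob from z 20 to 62
- lid_knob (a point): point to grip on the lid's round wooden knob, on the lid's vertical axis 48 above the lid's origin (105 above the bench when on the case); the knob is 38 in diameter between 36 and 56 above the lid's origin, with a thinner neck below
- pad: flat cork pad 240 (x) x 200 (y) x 10 thick, fixed on the bench, on the left or right of the station. Origin at the centre of its underside on the bench, top 10 above the bench
- mallet: bystander: wooden joiner's mallet lying flat, head 110 x 75 x 60 at its +x end, 310 long in all, origin under its middle; leave alone
- chisel: bystander: wood-handled chisel lying flat, 256 long along its x, 26 wide, 24 high, origin under its middle; leave alone
- flask: bystander: steel drinking flask standing upright, 72 in diameter, 190 high, origin at the centre of its foot; leave alone
Things that resemble listed ones, but are neither listed nor needed, are in the scene too. Leave any blue look-alike of the lid alone.

How it is judged:
By the outcome, as a careful person would: the job done as asked, in the order asked, and still so for the second after the job is handed in, with the robot touching nothing.
It also fails if it takes over 53 s, if anything falls off the work surface, if the arm or the gripper's body presses on something with over 40 N, if the wrist force passes 120 N, or if a joint passes its speed limit or range.

### The arm

A 7-joint arm with a two-finger parallel gripper is mounted at the origin on the work surface. World frame = base frame: x ahead of the robot, y to its left, z up, the work surface at z = 0. Lengths are in m, angles in rad, forces in N, time in s.
With the tool pointing down it reaches from about 0.4 to 0.875 m from the base axis. Payload 6.5 kg.
Tool frame: the origin (TCP) lies midway between the tips of the shut fingers; the grasp point (between the pads) lies 19 mm behind it; z points along the fingers, y is the line along which they close (so a half turn about z gives the same grasp; the last joint's range is limited). The gripper opens to 85 mm and grips with 20 to 120 N. Pads are 22 mm wide; open, the fingers measure 114 mm over their backs; the gripper's body (76 mm by 85 mm) begins 54 mm behind the grasp point. The pads swing forward as they close: fully open they stand 13 mm farther back than shut.
Start: joints at [-1.263, 0.536, -0.004, 1.538, 0.003, 1.067, -0.071], TCP at [0.237, 0.605, 0.231] pointing down, gripper open.
Joint ranges: [-2.7, 2.7], [-0.37, 2.16], [-1.27, 1.26], [0.24, 2.4], [-1.31, 4.45], [0.19, 1.91], [-2.76, 2.76]. Speed limits (rad/s): [2.39, 2.39, 3.14, 3.14, 3.14, 3.14, 3.14].

### API

Orientations are given as a unit quaternion [x, y, z, w].
In Python, from station import ctrl, capture, camera_info, finder gives the robot as it stands.
- The arm moves only by the tool arm_command, never from a script. Its argument "rows" is a list that holds one entry, the list of rows, each a list of 5 numbers: the shift along the tool's x, y, z in cm, then the turn about the tool's z in degrees, then the finger opening in cm, from 0 to 8.54. In form: [[[dx, dy, dz, yaw, claw], ...]]. A call has 1 to 8 rows; each row is the pose to reach, as a shift and turn from the pose commanded when the call began, along the tool's axes at that moment; what a row does not reach only later rows make up. A row lasts 1/10 s, in which the tool goes at most 50 mm and 8.59 degrees, less where a joint would pass 70% of its speed; a pose out of reach is approached as far as the arm can. A call with a gripper value outside its range is refused whole. The fingers move at their own pace and stop on an object; "newtons" is the grip in N (left out, the last holds). Time passes only in rows, so rows that repeat a pose let the fingers close. It gives the time, the measured TCP pose, the force, the opening and the grip force at its end, in the units of the state.
- ctrl.get_obs(): the state, without advancing time (a new reading comes with each control period).
- capture(name): name is "side" or "top" or "wrist"; returns the picture (480x640x3 uint8, red, green, blue); there is no depth.
- camera_info(name): a dict with "fovy" (degrees; the focal length in pixels is half the picture's height over the tangent of half this angle, whatever the lens; pixels are square), "cx", "cy" (the principal point, pixels), "D" ([k1, k2, p1, p2, k3] as OpenCV has them; the pictures are not rectified), "world_to_cam" (4x4, takes a point from world to camera coordinates). Camera axes: x right, y down, z forward; pixel columns grow to the right and rows downward; lengths in m; the calibration is good to about 2 mm. A picture is of the moment at which its call begins: read the wrist's pose just before it. camera_info takes no time and is no camera call; for the wrist camera it gives the pose at the moment of the call.
- ctrl.close_job(): hands the job in; it is judged then, once.
Trained networks look in the newest picture that a camera, given by its name, has taken for a name from the list of things; names that differ only in an ending like _2 or _b are one class to them, and where a whole thing is asked for, a point or a joint stands for the part that bears it (a point fixed in the world has none). Each returns a list of dicts, best first, with "confidence" (0 to 1); they miss things now and then, are a little off and sometimes report something else, mostly with a low value. They report only what shows in the picture. A call takes as long as a camera call. They do not tell look-alikes from the thing itself.
- finder.outline_of(camera, thing): "mask" (480x640 bool, what is visible of it) and "rect" ([centre column, centre row, width, height] in pixels, round what is visible of it).
- finder.place_of(camera, thing): "at" ([column, row] in pixels: a listed point, or the origin of a listed thing).
The state is a dict: "time_s": time; "qpos": joint angles; "dq": joint speeds; "joint_torque": joint torques, N m; "position": TCP position; "tcp_rot": TCP orientation; "contact_force": force on the tool from outside, world axes, zero at the start; "moment": the same for the moment, N m; "opening": finger opening in m; "grasp_force": force on a finger pad.
Only numpy, scipy, OpenCV 4.12 (cv2) and the standard library are available. Lean on these libraries where they do the work, as an engineer would, in place of code of your own. Each camera call takes 0.05 s, during which the arm holds its last target. There are 200 camera calls.

## Working session

There is one attempt and no reset: what is moved stays moved. The work goes in short steps, Python scripts to look and compute and a tool call to move; the robot and the scene stay as the last step left them, time stands still between calls to the robot, and variables do not carry over. Pictures are saved under pics/ and viewed, at most 10 in all, crops included, and the job is handed in when it is done.

Besides the shell and the picture viewer there is one more tool, called after "Request:" by a JSON object that holds its "api" and its "payload", one argument or row to a line. arm_command: Moves the arm, as the interface text tells. Its arguments: {"type":"object","properties":{"rows":{"type":"array"},"newtons":{"type":"number"}},"required":["rows"]}

```bash
mkdir -p pics; ls
cat > h.py <<'E'
import numpy as np, cv2
from scipy.spatial.transform import Rotation as R
from station import ctrl, capture, camera_info, finder
def K(ci):
    f=240/np.tan(np.radians(ci["fovy"])/2); return np.array([[f,0,ci["cx"]],[0,f,ci["cy"]],[0,0,1.]])
def ray_z(cam,px,z,ci=None):
    ci=ci or camera_info(cam); T=np.array(ci["world_to_cam"])
    u=cv2.undistortPoints(np.array(px,float).reshape(-1,1,2),K(ci),np.array(ci["D"],float)).reshape(-1,2)
    d=np.c_[u,np.ones(len(u))]@T[:3,:3]; c=-T[:3,:3].T@T[:3,3]
    return c+d*((z-c[2])/d[:,2])[:,None]
def proj(cam,P,ci=None):
    ci=ci or camera_info(cam); T=np.array(ci["world_to_cam"])
    return cv2.projectPoints(np.array(P,float).reshape(-1,1,3),cv2.Rodrigues(T[:3,:3])[0],T[:3,3],K(ci),np.array(ci["D"],float))[0].reshape(-1,2)
def to_tool(P):
    o=ctrl.get_obs(); return (R.from_quat(o["tcp_rot"]).inv().apply(np.array(P)-o["position"])*100).round(2)
def save(im,name): cv2.imwrite("pics/"+name,im[:,:,::-1])
E
python3 - <<'E'
from h import *
np.set_printoptions(precision=3,suppress=True)
o=ctrl.get_obs(); print(o["time_s"],o["position"],o["tcp_rot"],o["opening"])
ims=[]
Z={"case_rim":.065,"end_stop":.087,"lock_grip":.12,"lid_knob":.105,"pad":0,"station":0,"lid":.057,"mallet":0,"chisel":0,"flask":0}
for c in ["top","side"]:
    im=capture(c); save(im,c+"0.png")
    for t,z in Z.items():
        for r in finder.place_of(c,t)[:3]:
            print(c,t,round(r["confidence"],2),np.array(r["at"]).round(0),ray_z(c,r["at"],z)[0])
E
```

```text
pics
0.0 [0.237 0.605 0.23 ] [ 0.186  0.983 -0.001 -0.   ] 0.0856412802425428
top case_rim 0.58 [434. 238.] [ 0.551 -0.321  0.065]
top end_stop 0.9 [339. 219.] [ 0.573 -0.085  0.087]
top end_stop 0.71 [438. 236.] [ 0.551 -0.326  0.087]
top lock_grip 0.8 [390. 226.] [ 0.56  -0.205  0.12 ]
top lid_knob 0.71 [404. 363.] [ 0.245 -0.258  0.105]
top lid_knob 0.6 [436. 237.] [ 0.544 -0.317  0.105]
top lid_knob 0.44 [438. 238.] [ 0.543 -0.321  0.105]
top pad 0.61 [219. 225.] [0.553 0.223 0.   ]
top station 0.61 [394. 238.] [ 0.558 -0.229  0.   ]
top lid 0.95 [400. 365.] [ 0.24  -0.256  0.057]
top lid 0.64 [437. 242.] [ 0.542 -0.328  0.057]
top lid 0.38 [395. 241.] [ 0.538 -0.225  0.057]
top mallet 0.87 [350. 159.] [ 0.76  -0.102  0.   ]
top chisel 0.9 [487. 258.] [ 0.525 -0.47   0.   ]
top flask 0.75 [249. 151.] [0.761 0.169 0.   ]
side end_stop 0.62 [356. 232.] [ 0.574 -0.096  0.087]
side lock_grip 0.78 [383. 244.] [ 0.563 -0.198  0.12 ]
side lock_grip 0.74 [419. 297.] [ 0.5  -0.36  0.12]
side lock_grip 0.73 [387. 291.] [ 0.465 -0.305  0.12 ]
side lid_knob 0.82 [421. 281.] [ 0.55  -0.324  0.105]
side lid_knob 0.74 [289. 361.] [ 0.215 -0.303  0.105]
side lid_knob 0.19 [419. 299.] [ 0.507 -0.355  0.105]
side pad 0.68 [276. 206.] [0.555 0.211 0.   ]
side pad 0.29 [389. 290.] [ 0.559 -0.23   0.   ]
side pad 0.17 [459. 362.] [ 0.52  -0.469  0.   ]
side station 0.94 [386. 290.] [ 0.554 -0.227  0.   ]
side station 0.56 [385. 244.] [ 0.67  -0.108 -0.   ]
side lid 0.9 [292. 377.] [ 0.216 -0.307  0.057]
side lid 0.55 [417. 300.] [ 0.54  -0.327  0.057]
side lid 0.46 [339. 184.] [0.708 0.115 0.057]
side mallet 0.74 [408. 229.] [ 0.763 -0.104  0.   ]
side chisel 0.68 [463. 361.] [ 0.526 -0.474  0.   ]
side chisel 0.61 [421. 282.] [ 0.637 -0.262  0.   ]
side flask 0.58 [338. 186.] [0.757 0.174 0.   ]
side flask 0.25 [386. 245.] [ 0.669 -0.113 -0.   ]
```

Run:
```python
import cv2
a=cv2.imread("pics/top0.png")[120:420,180:540]; cv2.imwrite("pics/topc.png",cv2.resize(a,(720,600),interpolation=cv2.INTER_CUBIC))
```

```text
(no output)
```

View pics/topc.png

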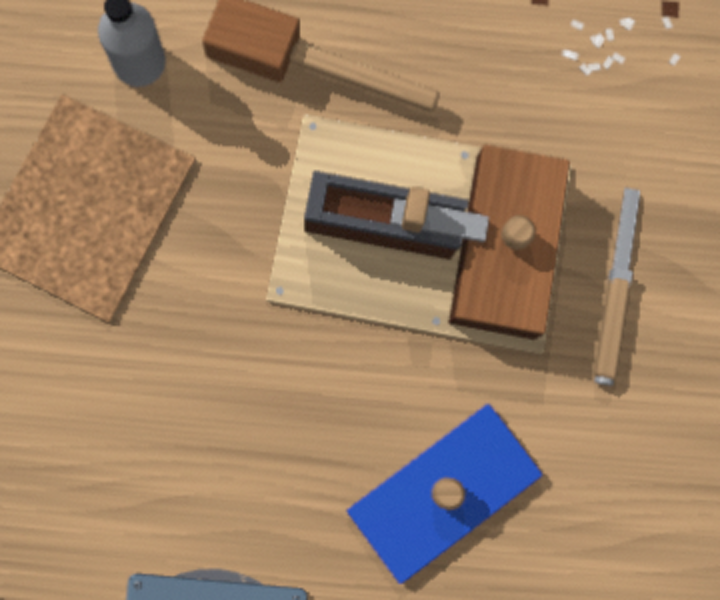

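View pics/side0.png

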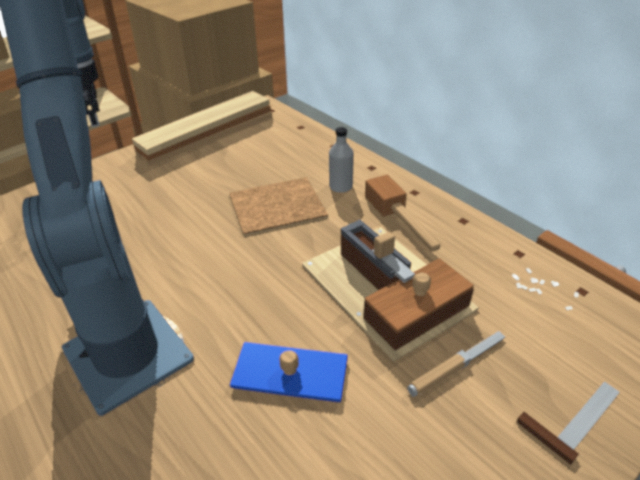

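The top view shows the brown lid on the case, with its knob at full-picture (438,237) and the bolt over its edge. The blue lid at (404,363) lies loose on the bench. The brown one is the lid meant, since it sits on the case and under the bolt. The lock grip is at (390,225), the pad at (219,225) and the flask at the pad's upper right corner.

Run:
```python
from h import *
np.set_printoptions(precision=3,suppress=True)
capture("top")
def rect(t,z,pick,P=None):
    for r in finder.outline_of("top",t):
        if np.hypot(*(np.array(r["rect"][:2])-pick))>40: continue
        c=max(cv2.findContours(r["mask"].astype(np.uint8),0,1)[0],key=len).reshape(-1,2)
        w=ray_z("top",c,z)[:,:2].astype(np.float32)
        (ctr,sz,a)=cv2.minAreaRect(w); 
        if sz[0]<sz[1]: sz=sz[::-1]; a+=90
        print(t,r["confidence"],ctr,sz,"long axis deg",((a+90)%180)-90); break
rect("pad",.01,[219,225]); rect("lid",.077,[436,240]); rect("station",.01,[390,238]); rect("lock_grip",.142,[390,226])
r=finder.outline_of("top","lock_grip"); print([(x["confidence"],x["rect"]) for x in r])
# plank screws / corners by eye (top picture px)
c=np.array([[303,117],[268,300]])/2+[180,120]
p=ray_z("top",c,.01); print(p,np.degrees(np.arctan2(*(p[0]-p[1])[[1,0]])))
# lid corners
c=np.array([[484,147],[569,159],[541,335],[451,320]])/2+[180,120]
p=ray_z("top",c,.077); print(p,p.mean(0),np.degrees(np.arctan2(*(p[0]-p[3])[[1,0]])),np.degrees(np.arctan2(*(p[1]-p[2])[[1,0]])))
# pad corners
c=np.array([[66,95],[200,160],[113,322]])/2+[180,120]
p=ray_z("top",c,.01);print(p,np.linalg.norm(p[0]-p[1]),np.linalg.norm(p[1]-p[2]),(p[0]+p[2])/2)
```

```text
pad 0.82 (0.5582425594329834, 0.2147061824798584) (0.24398109316825867, 0.20520517230033875) long axis deg -21.42729949951172
lid 0.59 (0.5471611618995667, -0.32337620854377747) (0.22211362421512604, 0.11072935163974762) long axis deg -5.6378173828125
station 0.87 (0.5602137446403503, -0.21651379764080048) (0.35465115308761597, 0.2529450058937073) long axis deg 83.72712707519531
lock_grip 0.95 (0.5524122714996338, -0.22612164914608002) (0.11134091764688492, 0.05088653787970543) long axis deg 80.26542663574219
[(0.95, [400.3, 226.6, 42.4, 22.0])]
[[ 0.699 -0.056  0.01 ]
 [ 0.456 -0.032  0.01 ]] -5.737343384790046
[[ 0.658 -0.283  0.077]
 [ 0.651 -0.389  0.077]
 [ 0.43  -0.363  0.077]
 [ 0.44  -0.254  0.077]] [ 0.545 -0.322  0.077] -7.662177771083689 -6.894974001977014
[[0.704 0.257 0.01 ]
 [0.63  0.072 0.01 ]
 [0.412 0.16  0.01 ]] 0.19949649718471382 0.23552777332941718 [0.558 0.208 0.01 ]
```

Request:
{"api": "arm_command", "payload": {
  "rows": [
    [[-27.5,-29.1,0,-15.3,8.5],[-27.5,-29.1,0,-15.3,8.5],[-27.5,-29.1,0,-15.3,8.5],[-27.5,-29.1,0,-15.3,8.5],[-27.5,-29.1,0,-15.3,8.5],[-27.5,-29.1,0,-15.3,8.5],[-27.5,-29.1,0,-15.3,8.5],[-27.5,-29.1,0,-15.3,8.5]]
  ]
}}

```text
time_s: 2.2
position: [0.3875, 0.2323, 0.2317]
tcp_rot: [0.053, 0.999, 0.0, 0.0]
contact_force: [1.4, 0.2, -0.8]
opening: 0.0852
grasp_force: 0.0
```

```bash
cat > tgt.py <<'E'
import sys; from h import *
P=[float(v) for v in sys.argv[1:4]]; h=float(sys.argv[4])
o=ctrl.get_obs(); y=R.from_quat(o["tcp_rot"]).as_matrix()[:,1]; a=np.degrees(np.arctan2(y[1],y[0]))
d=(a-h+90)%180-90
print(round(o["time_s"],2),np.round(o["position"],4),"heading",round(a,1),"| shift cm",to_tool(P),"yaw",round(d,1),"F",np.round(o["contact_force"],1),"q7",round(o["qpos"][6],2), round(o["opening"],4))
E
python3 tgt.py .561 -.204 .2 83.9
```

```text
2.2 [0.3875 0.2323 0.2317] heading 83.9 | shift cm [-21.89 -41.54   3.15] yaw -0.0 F [ 1.4  0.2 -0.8] q7 0.84 0.0852
```

Request:
{"api": "arm_command", "payload": {
  "rows": [
    [[-21.9,-38.0,0,0,8.5],[-21.9,-38.0,0,0,8.5],[-21.9,-38.0,0,0,8.5],[-21.9,-38.0,0,0,8.5],[-21.9,-38.0,0,0,8.5],[-21.9,-38.0,0,0,8.5],[-21.9,-38.0,0,0,8.5],[-21.9,-38.0,0,0,8.5]]
  ]
}}

```text
time_s: 3.0
position: [0.5493, -0.1336, 0.2315]
tcp_rot: [0.053, 0.999, 0.0, 0.0]
contact_force: [0.7, 0.8, 0.6]
opening: 0.085
grasp_force: 0.0
```

```bash
python3 tgt.py .561 -.204 .2 83.9
python3 - <<'E'
from h import *
im=capture("wrist"); save(im,"w1.png")
for t,z in {"lock_grip":.12,"lid_knob":.105,"end_stop":.087}.items():
    for r in finder.place_of("wrist",t)[:2]: print(t,r["confidence"],np.round(r["at"]),ray_z("wrist",r["at"],z).round(4))
E
```

```text
3.0 [ 0.5493 -0.1336  0.2315] heading 83.9 | shift cm [-1.91 -6.88  3.15] yaw -0.0 F [0.7 0.8 0.6] q7 1.75 0.085
lock_grip 0.75 [240. 214.] [[ 0.5299 -0.1975  0.12  ]]
lock_grip 0.67 [239. 257.] [[ 0.5658 -0.2049  0.12  ]]
lid_knob 0.67 [ 90. 245.] [[ 0.5454 -0.3281  0.105 ]]
end_stop 0.87 [368. 239.] [[ 0.5727 -0.088   0.087 ]]
```

View pics/w1.png

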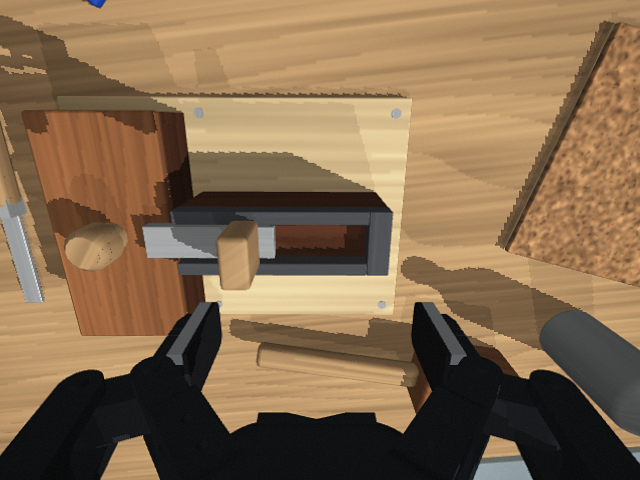

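The wrist view shows the lock grip at (238,255), the bolt tip over the lid at (150,240), the end stop at (375,238) and the knob at (95,245). Next I go over the grip, descend and close.

Request:
{"api": "arm_command", "payload": {
  "rows": [
    [[-2.1,-6.9,0,0,8.5],[-2.1,-6.9,1,0,8.5],[-2.1,-6.9,5,0,8.5],[-2.1,-6.9,9,0,8.5],[-2.1,-6.9,12.7,0,8.5],[-2.1,-6.9,12.7,0,8.5],[-2.1,-6.9,12.7,0,2],[-2.1,-6.9,12.7,0,2]]
  ],
  "newtons": 40
}}

```text
time_s: 4.0
position: [0.5639, -0.2024, 0.1067]
tcp_rot: [0.053, 0.999, -0.0, 0.002]
contact_force: [0.5, -0.2, -0.4]
opening: 0.0585
grasp_force: 0.0
```

Request:
{"api": "arm_command", "payload": {
  "rows": [
    [[0,0,0,0,1.5],[0,0,0,0,1.5],[0,0,0,0,1.5],[0,0,0,0,1.5],[0,0,0,0,1.5],[0,0,0,0,1.5]]
  ]
}}

```text
time_s: 4.6
position: [0.5633, -0.2021, 0.1059]
tcp_rot: [0.053, 0.999, 0.0, 0.001]
contact_force: [-0.6, 2.7, 7.7]
opening: 0.0237
grasp_force: 40.2
```

```bash
python3 tgt.py .571 -.1147 .104 83.9
```

```text
4.6 [ 0.5633 -0.2021  0.1059] heading 83.9 | shift cm [0.16 8.78 0.2 ] yaw -0.0 F [-0.6  2.7  7.7] q7 1.92 0.0237
```

Request:
{"api": "arm_command", "payload": {
  "rows": [
    [[0,1.5,0,0,1.5],[0,3,0,0,1.5],[0,4.5,0,0,1.5],[0,6,0,0,1.5],[0,7,0,0,1.5],[0,8,0,0,1.5],[0,8.4,0,0,1.5],[0,8.4,0,0,1.5]]
  ]
}}

```text
time_s: 5.4
position: [0.5726, -0.1181, 0.1059]
tcp_rot: [0.053, 0.999, 0.0, 0.002]
contact_force: [-0.7, 0.6, 8.8]
opening: 0.0234
grasp_force: 41.9
```

```bash
python3 tgt.py .571 -.1147 .104 83.9
```

```text
5.4 [ 0.5726 -0.1181  0.1059] heading 83.9 | shift cm [0.2  0.32 0.19] yaw 0.0 F [-0.7  0.6  8.8] q7 1.78 0.0234
```

Now press gently to the stop.

Request:
{"api": "arm_command", "payload": {
  "rows": [
    [[0,0.2,0,0,1.5],[0,0.4,0,0,1.5],[0,0.6,0,0,1.5],[0,0.6,0,0,1.5]]
  ]
}}

```text
time_s: 5.8
position: [0.5729, -0.1157, 0.1059]
tcp_rot: [0.054, 0.999, -0.002, 0.002]
contact_force: [0.7, -7.6, 5.8]
opening: 0.0237
grasp_force: 41.4
```

Request:
{"api": "arm_command", "payload": {
  "rows": [
    [[0,0.3,0,0,1.5],[0,0.5,0,0,1.5],[0,0.5,0,0,1.5]]
  ]
}}

```text
time_s: 6.1
position: [0.5729, -0.1156, 0.1059]
tcp_rot: [0.056, 0.998, -0.004, 0.002]
contact_force: [0.6, -18.9, 2.0]
opening: 0.0234
grasp_force: 41.5
```

```bash
python3 tgt.py .571 -.1147 .104 83.9
python3 - <<'E'
from h import *
im=capture("wrist"); save(im,"w2.png")
E
```

```text
6.1 [ 0.5729 -0.1156  0.1059] heading 83.6 | shift cm [0.2  0.07 0.19] yaw -0.3 F [  0.6 -18.9   2. ] q7 1.76 0.0234
```

View pics/w2.png

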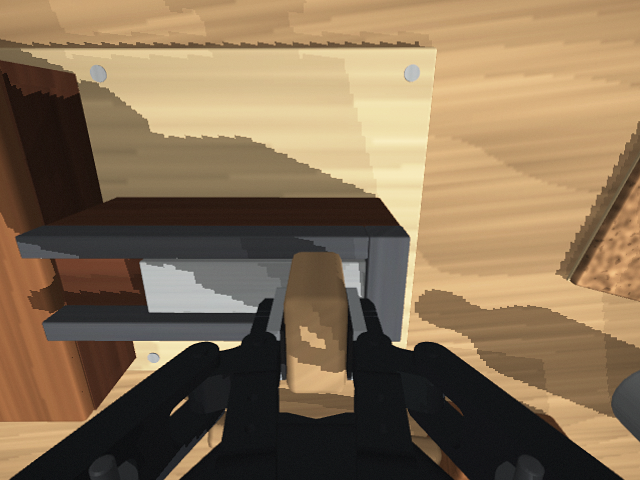

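The bolt's tail meets the stop at (365,285), its tip at (145,285) is clear of the case, and the push force has risen to 19 N. I ease off, release and rise.

Request:
{"api": "arm_command", "payload": {
  "rows": [
    [[0,-0.6,0,0,1.5],[0,-0.6,0,0,5.5],[0,-0.6,0,0,5.5],[0,-0.6,0,0,5.5],[0,-0.6,-3,0,6.5],[0,-0.6,-7,0,6.5],[0,-0.6,-10,0,6.5],[0,-0.6,-10,0,6.5]]
  ]
}}

```text
time_s: 6.95
position: [0.5744, -0.1141, 0.2086]
tcp_rot: [0.053, 0.999, -0.0, 0.004]
contact_force: [-0.8, -0.1, 0.7]
opening: 0.0652
grasp_force: 0.0
```

```bash
python3 tgt.py .547 -.324 .206 83.9
```

```text
6.95 [ 0.5744 -0.1141  0.2086] heading 83.9 | shift cm [  0.51 -21.16   0.25] yaw 0.0 F [-0.8 -0.1  0.7] q7 1.73 0.0652
```

Request:
{"api": "arm_command", "payload": {
  "rows": [
    [[0.5,-21.2,0,0,7],[0.5,-21.2,0,0,7],[0.5,-21.2,0,0,7],[0.5,-21.2,0,0,7],[0.5,-21.2,0,0,7],[0.5,-21.2,0,0,7],[0.5,-21.2,0,0,7]]
  ]
}}

```text
time_s: 7.65
position: [0.5445, -0.3221, 0.2034]
tcp_rot: [0.052, 0.999, 0.001, -0.0]
contact_force: [1.0, 0.9, -0.2]
opening: 0.0701
grasp_force: 0.0
```

```bash
python3 tgt.py .547 -.324 .086 83.9
python3 - <<'E'
from h import *
im=capture("wrist"); save(im,"w3.png")
for r in finder.place_of("wrist","lid_knob")[:2]: print(r["confidence"],np.round(r["at"]),ray_z("wrist",r["at"],.105).round(4))
capture("side")
for r in finder.place_of("wrist","end_stop")[:1]+finder.place_of("wrist","lock_grip")[:1]: print(r["confidence"],np.round(r["at"]),ray_z("wrist",r["at"],.12).round(4))
E
```

```text
7.65 [ 0.5445 -0.3221  0.2034] heading 84.0 | shift cm [-0.28 -0.18 11.74] yaw 0.1 F [ 1.   0.9 -0.2] q7 2.1 0.0701
0.98 [314. 243.] [[ 0.5506 -0.3224  0.105 ]]
0.56 [605. 252.] [[ 0.5736 -0.1165  0.12  ]]
```

View pics/w3.png

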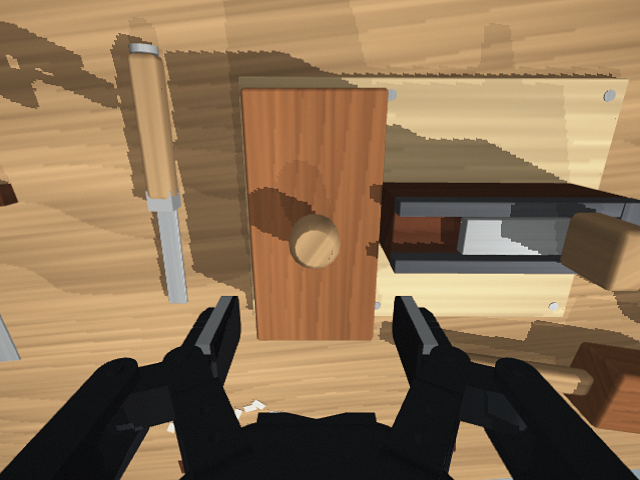

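The bolt at (460,235) is well clear of the case. The knob is at (314,243) and is brown, so this is the right lid. I go down and grip it.

Request:
{"api": "arm_command", "payload": {
  "rows": [
    [[-0.55,0,0,0,8.5],[-0.55,0,4,0,8.5],[-0.55,0,8,0,8.5],[-0.55,0,11,0,8.5],[-0.55,0,11.8,0,8.5],[-0.55,0,11.8,0,8.5],[-0.55,0,11.8,0,3],[-0.55,0,11.8,0,3]]
  ],
  "newtons": 70
}}

```text
time_s: 8.7
position: [0.5509, -0.3257, 0.0883]
tcp_rot: [0.053, 0.999, -0.001, 0.002]
contact_force: [0.9, 0.4, 0.0]
opening: 0.0585
grasp_force: 0.0
```

Request:
{"api": "arm_command", "payload": {
  "rows": [
    [[0,0,0,0,2.5],[0,0,0,0,2.5],[0,0,0,0,2.5],[0,0,0,0,2.5],[0,0,0,0,2.5]]
  ]
}}

```text
time_s: 9.2
position: [0.5505, -0.3253, 0.0881]
tcp_rot: [0.053, 0.999, -0.0, 0.001]
contact_force: [-1.2, 2.4, 7.2]
opening: 0.036
grasp_force: 69.5
```

Request:
{"api": "arm_command", "payload": {
  "rows": [
    [[0,0,-0.5,0,2.5],[0,0,-1,0,2.5],[0,0,-2,0,2.5],[0,0,-3.5,0,2.5],[0,0,-5.5,0,2.5],[0,0,-8,0,2.5],[0,0,-10,0,2.5],[0,0,-10,0,2.5]]
  ]
}}

```text
time_s: 10.0
position: [0.5515, -0.3264, 0.1905]
tcp_rot: [0.054, 0.999, -0.001, 0.003]
contact_force: [0.6, -0.9, -2.6]
opening: 0.0362
grasp_force: 70.3
```

```bash
python3 tgt.py .557 .214 .188 68.6;  python3 - <<'E'
from h import *
im=capture("side"); save(im,"s1.png")
E
```

```text
10.0 [ 0.5515 -0.3264  0.1905] heading 83.9 | shift cm [ 5.23 53.79  0.08] yaw 15.3 F [ 0.6 -0.9 -2.6] q7 2.1 0.0362
```

View pics/s1.png

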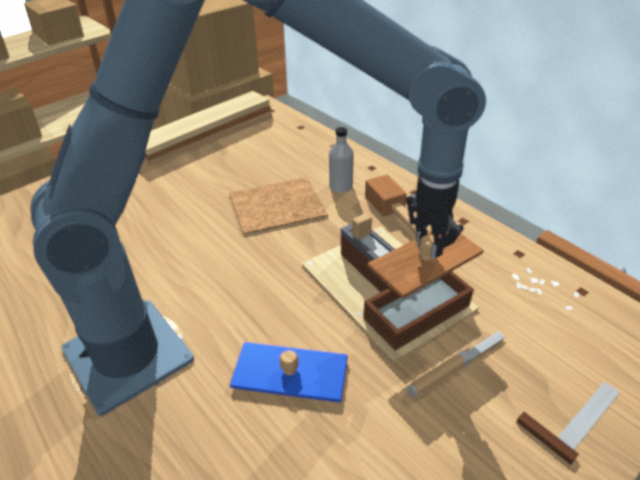

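The lid hangs level from the gripper at (425,255) over the open case. I raise it a little more and carry it to the pad.

Request:
{"api": "arm_command", "payload": {
  "rows": [
    [[0,0,-2,0,2.5],[0,1,-4,0,2.5],[0.3,3.5,-5,0,2.5],[0.6,7,-5,0,2.5],[1,11,-5,0,2.5],[1.5,15,-5,0,2.5],[2,19,-5,0,2.5],[2.4,23,-5,0,2.5]]
  ]
}}

```text
time_s: 10.85
position: [0.549, -0.0919, 0.2352]
tcp_rot: [0.053, 0.999, 0.0, -0.001]
contact_force: [0.4, 1.8, -2.8]
opening: 0.0356
grasp_force: 70.7
```

Request:
{"api": "arm_command", "payload": {
  "rows": [
    [[0.4,4,0,2,2.5],[0.8,8,0,4,2.5],[1.2,12,0,6,2.5],[1.6,16,0,8,2.5],[2,20,0,10,2.5],[2.4,24,0,12,2.5],[2.6,27,0,14,2.5],[2.7,28.5,0,15.3,2.5]]
  ]
}}

```text
time_s: 11.65
position: [0.5522, 0.1966, 0.2349]
tcp_rot: [0.184, 0.983, 0.0, -0.001]
contact_force: [-0.6, 0.0, -2.9]
opening: 0.036
grasp_force: 70.7
```

```bash
python3 tgt.py .557 .214 .07 68.6;  python3 - <<'E'
from h import *
im=capture("wrist"); save(im,"w4.png")
E
python3 tgt.py .557 .214 .07 68.6
```

```text
11.65 [0.5522 0.1966 0.2349] heading 68.8 | shift cm [ 0.14  1.79 16.49] yaw 0.2 F [-0.6  0.  -2.9] q7 0.9 0.036
11.7 [0.5522 0.1984 0.2348] heading 68.8 | shift cm [ 0.07  1.61 16.48] yaw 0.2 F [-0.2  3.3 -3.3] q7 0.9 0.0362
```

View pics/w4.png

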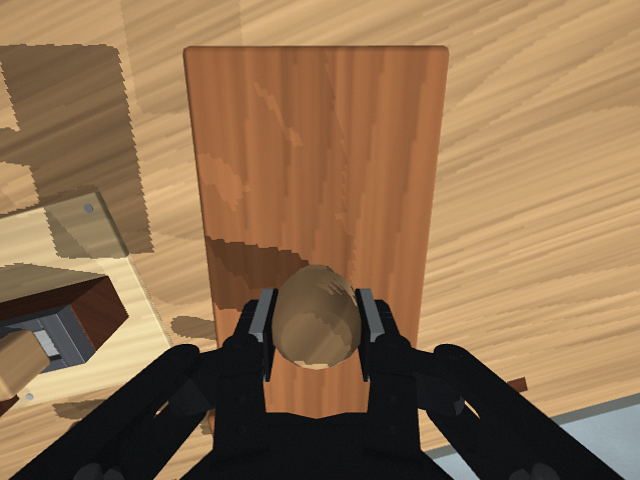

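The level lid hides the pad below it in this view, and the knob at (317,315) is centred between the pads. I descend to just above the pad.

Request:
{"api": "arm_command", "payload": {
  "rows": [
    [[0.1,1.6,3,0.2,2.5],[0.1,1.6,6,0.2,2.5],[0.1,1.6,9,0.2,2.5],[0.1,1.6,12,0.2,2.5],[0.1,1.6,14.5,0.2,2.5],[0.1,1.6,16.5,0.2,2.5],[0.1,1.6,17.3,0.2,2.5],[0.1,1.6,17.3,0.2,2.5]]
  ]
}}

```text
time_s: 12.5
position: [0.5575, 0.2068, 0.0619]
tcp_rot: [0.188, 0.982, -0.001, -0.001]
contact_force: [0.0, 0.7, -2.6]
opening: 0.0357
grasp_force: 70.7
```

```bash
python3 tgt.py .557 .214 .041 68.6;  python3 - <<'E'
from h import *
im=capture("top"); save(im,"t2.png"); s=capture("side"); a=np.hstack([im[130:330,110:310],s[110:310,180:380]])
save(cv2.resize(a,(800,400),interpolation=cv2.INTER_CUBIC),"ts2.png")
E
```

```text
12.5 [0.5575 0.2068 0.0619] heading 68.4 | shift cm [0.31 0.66 2.09] yaw -0.2 F [ 0.   0.7 -2.6] q7 0.94 0.0357
```

View pics/ts2.png

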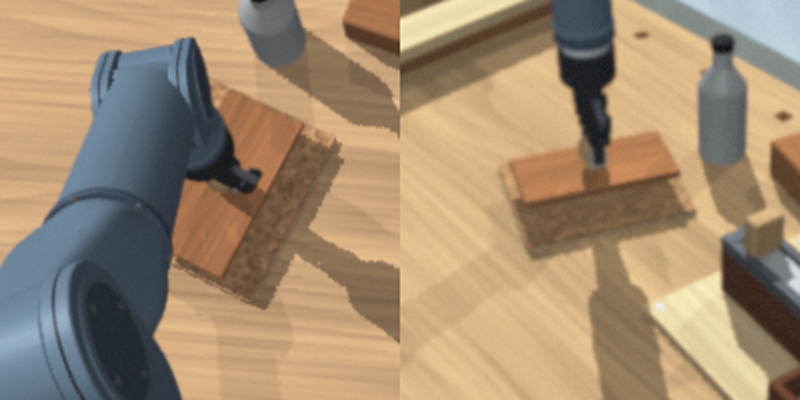

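The lid is aligned with the pad and just above it. I centre it and lower slowly.

Request:
{"api": "arm_command", "payload": {
  "rows": [
    [[0.2,0.5,0,0,2.5],[0.2,0.5,0.4,0,2.5],[0.2,0.5,0.8,0,2.5],[0.2,0.5,1.2,0,2.5],[0.2,0.5,1.5,0,2.5],[0.2,0.5,1.7,0,2.5],[0.2,0.5,1.7,0,2.5]]
  ]
}}

```text
time_s: 13.3
position: [0.5584, 0.213, 0.0459]
tcp_rot: [0.188, 0.982, -0.0, -0.0]
contact_force: [-0.6, 0.0, -3.0]
opening: 0.0357
grasp_force: 70.7
```

```bash
python3 tgt.py .557 .214 .041 68.6;  python3 - <<'E'
from h import *
for cam in ["side","wrist"]:
    capture(cam)
    for t,z in (("lid",.036),("pad",.01)):
        for r in finder.outline_of(cam,t)[:2]:
            c=max(cv2.findContours(r["mask"].astype(np.uint8),0,1)[0],key=len).reshape(-1,2)
            print(cam,t,round(r["confidence"],2),cv2.minAreaRect(ray_z(cam,c,z)[:,:2].astype(np.float32)))
E
```

```text
13.3 [0.5584 0.213  0.0459] heading 68.4 | shift cm [0.16 0.04 0.49] yaw -0.2 F [-0.6  0.  -3. ] q7 0.93 0.0357
side lid 0.66 ((0.2301948070526123, -0.2779849171638489), (0.11679016798734665, 0.21695968508720398), 40.76323318481445)
side lid 0.65 ((0.5540114641189575, 0.21229200065135956), (0.1361621767282486, 0.21937917172908783), 69.01416778564453)
side pad 0.62 ((0.5549758076667786, 0.20732170343399048), (0.2153158187866211, 0.2451055496931076), 67.27926635742188)
side pad 0.36 ((0.7943156957626343, -0.04186791181564331), (0.366550475358963, 0.1194290891289711), 72.05760955810547)
wrist lid 0.94 ((0.54547119140625, 0.21948319673538208), (0.10817548632621765, 0.19350534677505493), 68.7494125366211)
wrist pad 0.76 ((0.531262993812561, 0.2274402529001236), (0.19929508864879608, 0.18014568090438843), 68.50814819335938)
```

Request:
{"api": "arm_command", "payload": {
  "rows": [
    [[0.1,0,0.15,0,2.5],[0.1,0,0.3,0,2.5],[0.1,0,0.45,0,2.5],[0.1,0,0.5,0,2.5],[0.1,0,0.5,0,2.5]]
  ]
}}

```text
time_s: 14.1
position: [0.5577, 0.2136, 0.0413]
tcp_rot: [0.188, 0.982, -0.0, -0.0]
contact_force: [0.0, 0.2, -2.6]
opening: 0.0358
grasp_force: 70.7
```

Request:
{"api": "arm_command", "payload": {
  "rows": [
    [[0,0,0.1,0,2.5],[0,0,0.2,0,2.5],[0,0,0.25,0,2.5],[0,0,0.25,0,2.5]]
  ]
}}

```text
time_s: 14.5
position: [0.5578, 0.2136, 0.041]
tcp_rot: [0.188, 0.982, 0.0, -0.0]
contact_force: [-7.1, -2.0, 20.0]
opening: 0.0357
grasp_force: 73.0
```

The lid rests on the pad (20 N upward). I ease off, open and retreat.

Request:
{"api": "arm_command", "payload": {
  "rows": [
    [[0,0,-0.18,0,2.5],[0,0,-0.18,0,2.5],[0,0,-0.18,0,7],[0,0,-0.18,0,7],[0,0,-0.18,0,7],[0,0,-0.18,0,7],[0,0,-0.18,0,7],[0,0,-0.5,0,7]]
  ]
}}

```text
time_s: 15.3
position: [0.5574, 0.2134, 0.0435]
tcp_rot: [0.187, 0.982, -0.0, -0.0]
contact_force: [-0.5, 0.1, 0.3]
opening: 0.0702
grasp_force: 0.0
```

Request:
{"api": "arm_command", "payload": {
  "rows": [
    [[0,0,-2,0,7],[0,0,-5,0,7],[0,0,-9,0,7],[0,0,-13,0,7],[0,0,-17,0,7],[0,0,-20,0,7],[4,0,-20,0,7],[7,0,-20,0,7]]
  ]
}}

```text
time_s: 16.1
position: [0.492, 0.2399, 0.2451]
tcp_rot: [0.188, 0.982, 0.001, 0.001]
contact_force: [-0.3, 0.4, -1.0]
opening: 0.0699
grasp_force: 0.0
```

```bash
python3 tgt.py .557 .214 .041 68.6;  python3 - <<'E'
from h import *
im=capture("wrist"); s=capture("side")
a=np.hstack([cv2.resize(im,(400,300)),cv2.resize(s[120:360,180:500],(400,300))])
save(a,"f.png")
capture("top")
for cam in ["side","wrist"]:
    for t,z in (("lid",.030),("pad",.01)):
        for r in finder.outline_of(cam,t)[:2]:
            c=max(cv2.findContours(r["mask"].astype(np.uint8),0,1)[0],key=len).reshape(-1,2)
            print(cam,t,round(r["confidence"],2),cv2.minAreaRect(ray_z(cam,c,z)[:,:2].astype(np.float32)))
E
```

```text
16.1 [0.492  0.2399 0.2451] heading 68.3 | shift cm [-6.98 -0.05 20.42] yaw -0.3 F [-0.3  0.4 -1. ] q7 0.76 0.0699
side lid 0.86 ((0.23197105526924133, -0.2747432291507721), (0.11392055451869965, 0.21881736814975739), 41.00651931762695)
side lid 0.61 ((0.5561375021934509, 0.21681690216064453), (0.1420467346906662, 0.2211953103542328), 68.13050079345703)
side pad 0.72 ((0.5550017356872559, 0.20690107345581055), (0.21635030210018158, 0.2444952130317688), 67.43132781982422)
wrist lid 0.89 ((0.5553449988365173, 0.2147124707698822), (0.11074604094028473, 0.21884658932685852), 68.17731475830078)
wrist pad 0.77 ((0.5593390464782715, 0.21583744883537292), (0.1997164934873581, 0.23791004717350006), 68.33720397949219)
```

View pics/f.png

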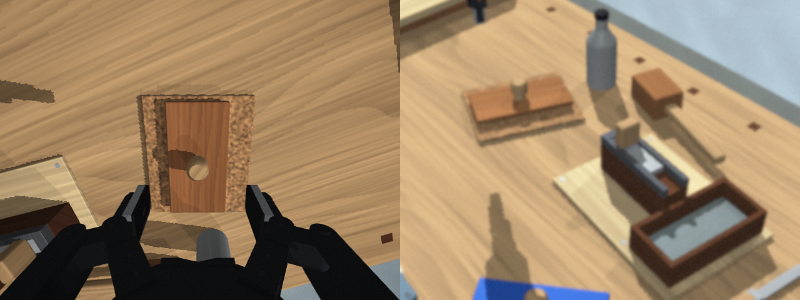

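The lid lies flat on the pad, knob up and about 3 mm from the centre. The lock is at its stop and the bystanders are untouched.

```bash
python3 -c "
from station import ctrl; print(ctrl.close_job())"
```

```text
the job is handed in; nothing more can be done
None
```

The job is handed in at about 16 s: the lock is against its end stop, and the lid lies flat and knob up about 3 mm from the middle of the cork pad, with the mallet, chisel and flask left alone.

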